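# Seat a board in the clamping jig and pump the trigger clamp tight

## Task

Press the propped-up end of the dark board down past the sprung catch so that the board lies flat on the bed of the clamping jig. Then pump the clamp's trigger, squeezing it fully against the back grip and letting it out again, until the jaw pad has pushed the board against the fence and the green band of the pad's stem has gone into the black sleeve while the red band is still wholly out: do not pump further, and do not push the jaw or its bar directly. Finish while still holding the trigger fully squeezed against the back grip, and leave the glue bottle and the bit box where they are.

Things in the scene. Friction and masses are not known exactly. Their poses are not given: they have to be found in the camera images.
- jig: Clamping jig fixed to the bench: T-shaped plywood base with an orange trigger clamp at one end. Origin on the bench plane; x is the way the jaw travels (towards the fence), z up. In this frame the bed top is at z = 18 mm, the light wooden fence's pressing face at x = 129 mm, and the board lies along y between an end stop (16 mm above the bed) at y = +104 mm and a catch post at y = -105 mm.
- fence: Light wooden fence of the jig, origin at the middle of its foot on the bed; the pressing face lies 7 mm towards the clamp.
- catch_nose (a point): Tip of the steel spring catch, a 45 degree nose 6 mm out of an aluminium post (50 x 15 mm, top 68 mm above the bench; post face at the jig's y = -105 mm). It gives way to some 5 to 12 N of downward push on the board's raised end, then snaps out over the board, which it holds down loosely.
- board: The loose dark board, 72 x 206 x 22 mm, origin at the centre of its underside, long axis y, z normal to its top. It starts with its -y end propped on the catch, its underside there 32 mm above the bed (tilt 0.155 rad), the other end on the bed against the end stop, 4 to 10 mm from the fence. Flat, its top is 40 mm above the bench.
- raised_end (a point): Point on the top face of the board, on its centre line, 80 mm from its middle towards the propped end (23 mm from that end): a good place to press.
- clamp_body (a point): Middle of the top of the clamp's orange body, 92 mm along the jig's x, 34 mm wide, top 85 mm above the bench (feet 69 mm wide, 5 mm high). Trigger lever and back grip rise from it to 150 mm or less above the bench.
- grip_point (a point): Point fixed on the jig, 125 mm above the bench, midway between the outer faces of back grip and trigger crossbar when fully squeezed. The hand comes from above, fingers closing along the jig's x; centred here it meets both as the trigger reaches its stop (crossbar released: outer face 36 mm from this point). Free space above and outside both faces; clamp body 40 mm below.
- back_grip: Fixed upright black post of the clamp, 16 mm (along the jig's x) by 24 mm, top 150 mm above the bench; origin on its axis 75 mm above the bench; its outer face lies 8 mm from the axis towards the jig's -x.
- trigger_grip: The crossbar at the top of the trigger lever, a black horizontal cylinder of 16 mm diameter, 30 mm long along the jig's y. This body's origin is at the lever's pivot (71 mm above the bench); for the crossbar use trigger_centre.
- trigger_centre (a point): Centre of the trigger's crossbar, 55 mm from the pivot. Over both outer faces, back grip and crossbar measure 56 mm with the trigger released and 40 mm with it fully squeezed. Only the crossbar moves, 16 mm towards the back grip.
- trigger (a joint): Trigger angle: 0 released, 0.29 rad fully squeezed (a firm stop, which takes any harder grip). A spring brings it back when let go. It takes 2 to 4 N at the crossbar, up to about 8 N while clamping.
- push_bar (a joint): How far the jaw has been advanced, m, 0 to 0.045. Each full squeeze adds 4 to 5 mm while the jaw runs free and 1 to 4 mm while it presses; part strokes add less. The ratchet keeps it (within about 1 mm) while the trigger goes back, and cannot be released. Starts at 0.002 to 0.0135.
- pad_face (a point): Centre of the front of the round black rubber jaw pad (21 mm diameter), 30 mm above the bench; it starts 3 to 21 mm short of the board's edge.
- pad: The jaw pad with its stem, origin at the centre of its face, x towards the board. Behind the 6 mm thick pad the 12 mm stem shows a red band (3.5 mm), a white band (3.5 mm) and a green band (4 mm), then enters the 20 mm black sleeve on the push bar. As the clamp tightens the stem sinks into the sleeve against a spring: green first, red last.
- pad_spring (a joint): How far the pad's stem has been pressed into its sleeve, m: 0 free, 0.011 bottomed; 0.6 N per mm. Tight above 0.003 (green nearly or wholly gone) and below 0.0083 (red wholly out until 0.0075); over 0.0088 counts as crushing. Pushing the loose board along takes 1 to 4 mm of it; once the board is at the fence each full squeeze adds 1 to 4 mm, less as it tightens.
- glue_bottle: Yellow glue bottle, standing, 56 mm diameter, 170 mm tall; leave alone.
- bit_box: Red drill bit box, 58 x 100 x 30 mm; leave alone.
- bar: The steel push bar, 14 x 10 mm, 165 mm long, that runs through the clamp body along the jig's x, 30 mm above the bench, with the black sleeve (20 mm diameter) at its front; origin on its axis, 3 mm behind the sleeve's mouth. Only the trigger may drive it.

How it is judged:
By the outcome, as a careful person would: the job done as asked, in the order asked, and still so for the second after the job is handed in, while the arm keeps its last pose, push and grip.
It also fails if it takes over 53 s, if anything falls off the work surface, if the arm or the gripper's body presses on something with over 40 N, if the wrist force passes 120 N, or if a joint passes its speed limit or range.

## Robot

A 6-joint arm with a two-finger parallel gripper is mounted at the origin on a cart in front of the work surface, level with it; the furniture and walls round the work are solid. World frame = base frame: x ahead of the robot, y to its left, z up, the work surface at z = 0. Lengths are in m, angles in rad, forces in N, time in s.
With the tool pointing down it reaches from about 0.3 to 0.875 m from the base axis. Payload 6.4 kg.
Tool frame: the origin (TCP) lies midway between the tips of the shut fingers; the grasp point (between the pads) lies 19 mm behind it; z points along the fingers, y is the line along which they close (so a half turn about z gives the same grasp; the last joint's range is limited). The gripper opens to 85 mm and grips with 20 to 120 N. Pads are 22 mm wide; open, the fingers measure 114 mm over their backs; the gripper's body (76 mm by 85 mm) begins 54 mm behind the grasp point. The pads swing forward as they close: fully open they stand 13 mm farther back than shut.
Start: joints at [1.094, 0.181, 1.607, -0, 1.354, -0.206], TCP at [0.154, 0.554, 0.231] pointing down, gripper open.
Joint ranges: [-2.99, 2.99], [-0.89, 2.07], [0.3, 2.58], [-1.14, 4.28], [0, 2.63], [-3.12, 3.12]. Speed limits (rad/s): [2.57, 2.57, 3.01, 3.14, 3.14, 3.14].

## Interface

Orientations are given as a unit quaternion [w, x, y, z].
In Python, from bench import ctrl gives the robot as it stands.
- The arm moves only by the tool send_rows, never from a script. Its argument "motion" is a list of rows, each a list of 7 numbers: the turn, a rotation vector about the tool's x, y, z in degrees, then the shift along the tool's x, y, z in mm, then the closure, from -1 (fully open) to 1 (shut). In form: [[rx, ry, rz, tx, ty, tz, grip], ...]. A call has exactly 10 rows; each row shifts and turns the commanded pose from where the row before left it, along the tool's axes as they then stand; what a row does not reach is not made up. A row lasts 1/10 s, in which the tool goes at most 50 mm and 8.59 degrees, less where a joint would pass 70% of its speed; a pose out of reach is approached as far as the arm can. A call is refused whole if a number of a shift passes 50 or a number of a turn 8.59, either way. A call with a gripper value outside its range is refused whole. The fingers move at their own pace and stop on an object; the grip force is fixed at half the most. Time passes only in rows, so rows that do not move let the fingers close, or fill a call up. It gives the time, the measured TCP pose, the force, the opening and the grip force at its end, in the units of the state.
- ctrl.get_obs(): the state, without advancing time (a new reading comes with each control period).
- ctrl.camera(name): name is "scene" or "top" or "wrist"; returns a dict with "color" (400x640x3 uint8, red, green, blue), "z_map" (400x640 float32, m along the optical axis (not along the pixel's ray), 0 where there is no reading), "mtx" (3x3 intrinsics, pixels), "extrinsics" (4x4, takes a point from camera to world coordinates); the wrist camera has in their place "hand_eye" (4x4, takes a point from camera to tool coordinates, whose origin is the TCP and whose axes are the flange's). Camera axes: x right, y down, z forward; pixel columns grow to the right and rows downward; lengths in m; the calibration is good to about 2 mm. The wrist camera is an equidistant fisheye: a pixel r from the principal point sees the ray r / f radians off the axis. A picture is of the moment at which its call begins: read the wrist's pose just before it.
- ctrl.hand_in(): hands the job in; it is judged then, once.
The state is a dict: "time_s": time; "q": joint angles; "dq": joint speeds; "joint_efforts": joint torques, N m; "eef_pos": TCP position; "eef_rot": TCP orientation; "wrist_force": force on the tool from outside, world axes, zero at the start; "torque": the same for the moment, N m; "opening": opening from 0.0 (shut) to 1.0 (fully open); "grasp_force": force on a finger pad.
Only numpy, scipy, OpenCV 4.12 (cv2) and the standard library are available. Lean on these libraries where they do the work, as an engineer would, in place of code of your own. Each camera call takes 0.05 s, during which the arm holds its last target. There are 200 camera calls.

## Working session

There is one attempt and no reset: what is moved stays moved. The work goes in short steps, Python scripts to look and compute and a tool call to move; the robot and the scene stay as the last step left them, time stands still between calls to the robot, and variables do not carry over. Pictures are saved under pics/ and viewed, at most 11 in all, crops included, and the job is handed in when it is done.

Besides the shell and the picture viewer there is one more tool, called after "Request:" as name(argument=value, ...) on one line, values as JSON. send_rows: Moves the arm, as the interface text tells. Its arguments: {"type":"object","properties":{"motion":{"type":"array","items":{"type":"array","items":{"type":"number"}}}},"required":["motion"]}

```bash
mkdir -p pics; python3 - <<'E'
from bench import ctrl
import cv2,numpy as np
print(ctrl.get_obs())
ims=[]
for n in("top","scene"):
    c=ctrl.camera(n); np.savez(f"{n}0.npz",**c); cv2.imwrite(f"pics/{n}0.png",c["color"][:,:,::-1])
    print(n,c["mtx"].tolist(),np.round(c["extrinsics"],4).tolist())
E
```

```text
{'time_s': 0.0, 'q': array([ 1.09370188e+00,  1.81523777e-01,  1.60799357e+00,  3.53884034e-05,
        1.35377490e+00, -2.06298889e-01]), 'dq': array([ 1.30209893e-03,  3.52546858e-04,  6.35104186e-04,  1.64621394e-03,
        8.02885182e-05, -9.97970861e-05]), 'joint_efforts': array([-1.14156835e-04, -4.44840539e+01, -3.51359510e+01, -9.41455050e-05,
        8.61432636e-03, -2.28115204e-05]), 'eef_pos': array([0.15353262, 0.55356944, 0.23040082]), 'eef_rot': array([-3.01031685e-04,  1.34988199e-01,  9.90846842e-01, -7.94877319e-04]), 'wrist_force': array([-0.068516  ,  0.13752928,  0.84160395]), 'torque': array([ 0.01085442, -0.04366522, -0.00023872]), 'grasp_force': 0.0, 'opening': 0.9973857318591699}
top [[371.81422447167034, 0.0, 319.96787648573127], [0.0, 371.81422447167034, 203.00449465420914], [0.0, 0.0, 1.0]] [[-0.0118, -0.9836, 0.1801, 0.2949], [-0.9997, 0.0156, 0.0198, -0.2032], [-0.0223, -0.1798, -0.9834, 1.0396], [0.0, 0.0, 0.0, 1.0]]
scene [[502.9095880912556, 0.0, 320.70884398713116], [0.0, 502.9095880912556, 197.02874994538328], [0.0, 0.0, 1.0]] [[0.6534, -0.5112, 0.5583, -0.1009], [-0.757, -0.4429, 0.4804, -0.6919], [0.0017, -0.7365, -0.6764, 0.843], [0.0, 0.0, 0.0, 1.0]]
```

View pics/top0.png

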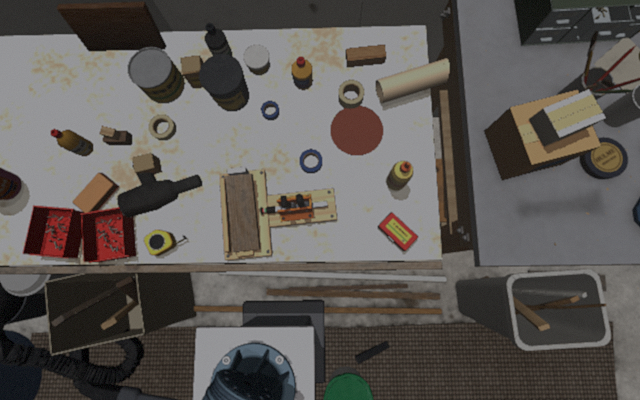

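View pics/scene0.png

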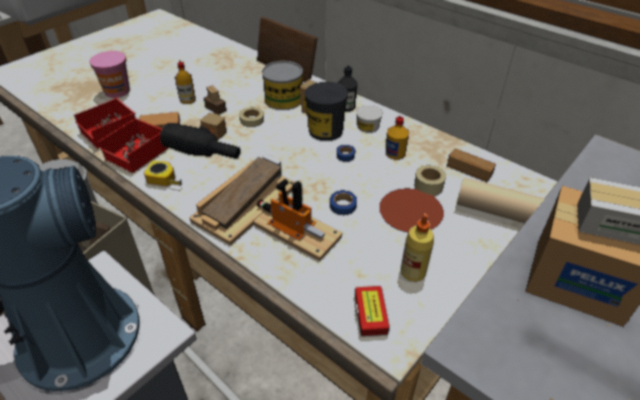

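The top view shows the jig at px (220–335, 168–258). The fence is on the left, so jig x points to about world +y. The catch post is at the far end (238,168), the clamp at about (295,207), the bit box at (398,231) and the glue bottle at (401,174).

```bash
cat > h.py <<'E'
import numpy as np,cv2
def cloud(c):
    z=c["z_map"];K=c["mtx"];v,u=np.mgrid[:400,:640]
    P=np.stack([(u-K[0,2])/K[0,0]*z,(v-K[1,2])/K[1,1]*z,z],-1)
    E=c["extrinsics"];return P@E[:3,:3].T+E[:3,3]
def cast(c,u,v,h):
    K=c["mtx"];E=c["extrinsics"]
    d=E[:3,:3]@np.array([(u-K[0,2])/K[0,0],(v-K[1,2])/K[1,1],1]);o=E[:3,3]
    return o+d*(h-o[2])/d[2]
E
python3 - <<'E'
from h import *
c=np.load("top0.npz");s=np.load("scene0.npz")
im=c["color"][160:266,210:345,::-1]
cv2.imwrite("pics/tcrop.png",cv2.resize(im,None,fx=5.6,fy=5.6,interpolation=cv2.INTER_CUBIC))
im=s["color"][150:260,185:345,::-1]
cv2.imwrite("pics/scrop.png",cv2.resize(im,None,fx=5,fy=5,interpolation=cv2.INTER_CUBIC))
for n,k in(("top",c),("scene",s)):
    P=cloud(k);hsv=cv2.cvtColor(k["color"],cv2.COLOR_RGB2HSV)
    roi=np.zeros((400,640),bool)
    if n=="top": roi[160:266,210:345]=1
    else: roi[150:260,185:345]=1
    m=roi&(P[...,2]>.010)&(P[...,2]<.024)
    p=P[m][:,:2].astype(np.float32); print(n,"bed",cv2.minAreaRect(p),np.median(P[m][:,2]))
    o=roi&(hsv[...,0]<14)&(hsv[...,1]>170)&(hsv[...,2]>90)&(P[...,2]>.075)&(P[...,2]<.095)
    p=P[o]; print("orange",o.sum(),p.mean(0),cv2.minAreaRect(p[:,:2].astype(np.float32)))
    g=roi&(P[...,2]>.11)&(P[...,2]<.17); p=P[g];print("tall",len(p));print(np.round(p[p[:,2]>.14],3)[:40].tolist() )
    l,_=cv2.connectedComponents(g.astype(np.uint8)); 
    for i in range(1,l): 
        q=P[_==i]; print(len(q),q.mean(0).round(4),q.min(0).round(4),q.max(0).round(4))
E
```

```text
top bed ((0.46907076239585876, -0.06136636435985565), (0.25120705366134644, 0.3268665075302124), 8.9547758102417) 0.018260688780593393
orange 27 [ 0.46592896 -0.10929628  0.08172225] ((0.4685806930065155, -0.11451118439435959), (0.030990982428193092, 0.08423726260662079), 5.322332859039307)
tall 150
[[0.482, -0.129, 0.148], [0.482, -0.131, 0.147], [0.481, -0.134, 0.149], [0.479, -0.127, 0.149], [0.478, -0.129, 0.151], [0.479, -0.132, 0.149], [0.478, -0.134, 0.15], [0.479, -0.137, 0.148], [0.479, -0.139, 0.146], [0.477, -0.124, 0.144], [0.477, -0.126, 0.146], [0.477, -0.129, 0.147], [0.476, -0.132, 0.15], [0.476, -0.134, 0.151], [0.477, -0.136, 0.147], [0.477, -0.139, 0.145], [0.475, -0.124, 0.144], [0.474, -0.127, 0.15], [0.474, -0.129, 0.148], [0.474, -0.132, 0.15], [0.473, -0.134, 0.154], [0.473, -0.137, 0.15], [0.474, -0.139, 0.146], [0.472, -0.124, 0.144], [0.47, -0.127, 0.154], [0.472, -0.129, 0.148], [0.471, -0.132, 0.152], [0.471, -0.134, 0.152], [0.471, -0.136, 0.148], [0.471, -0.139, 0.15], [0.469, -0.127, 0.148], [0.469, -0.129, 0.149], [0.469, -0.132, 0.148], [0.469, -0.13
[... 1035 characters left out ...]
126, 0.146], [0.467, -0.129, 0.147], [0.467, -0.132, 0.149], [0.468, -0.134, 0.15], [0.47, -0.134, 0.148], [0.473, -0.135, 0.147], [0.474, -0.137, 0.147], [0.477, -0.137, 0.145], [0.481, -0.136, 0.142], [0.461, -0.129, 0.149], [0.464, -0.129, 0.146], [0.464, -0.131, 0.148], [0.466, -0.133, 0.148], [0.467, -0.135, 0.148], [0.469, -0.135, 0.147], [0.47, -0.137, 0.147], [0.474, -0.137, 0.145], [0.477, -0.137, 0.143], [0.478, -0.139, 0.144], [0.461, -0.129, 0.146], [0.46, -0.133, 0.149], [0.462, -0.134, 0.148], [0.462, -0.136, 0.149]]
110 [ 0.4642 -0.0949  0.1263] [ 0.4511 -0.1013  0.1104] [ 0.4814 -0.0849  0.1333]
179 [ 0.4669 -0.1357  0.1329] [ 0.4568 -0.1416  0.1105] [ 0.4814 -0.125   0.1519]
```

View pics/tcrop.png

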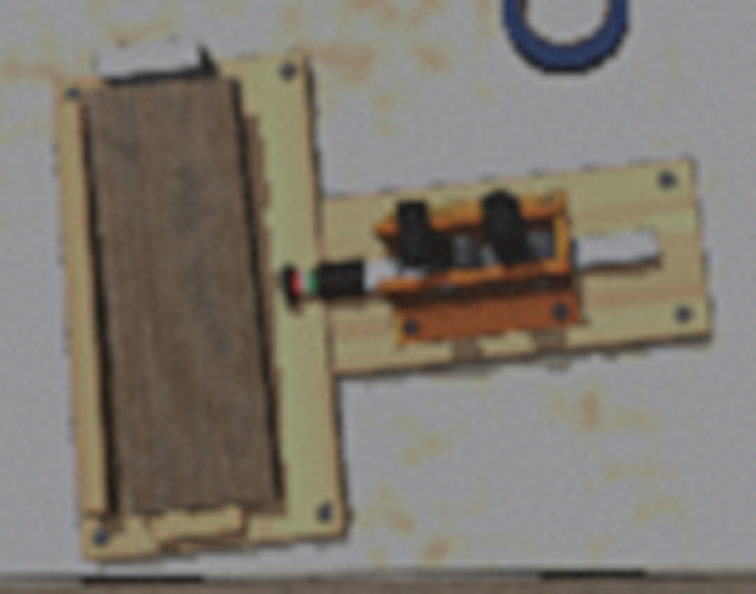

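View pics/scrop.png

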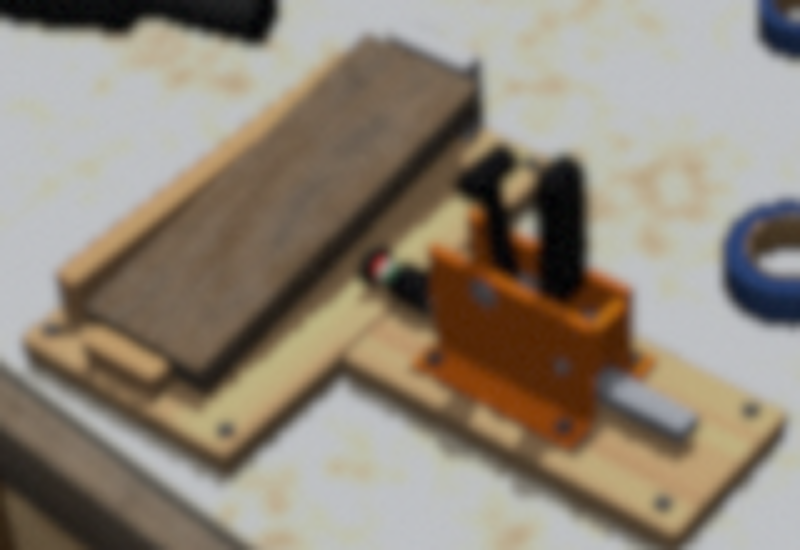

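The crops show the jig clearly, with the raised end at the post (tcrop 155,65). Red, white and green bands all show at (290–315, 283). The crossbar is near (415,230) and the back grip top near (500,225).

```bash
python3 - <<'E'
from h import *
c=np.load("top0.npz");s=np.load("scene0.npz")
f=lambda u,v,h:cast(c,210+(u+.5)/5.6-.5,160+(v+.5)/5.6-.5,h)
a,b=f(305,55,.018),f(345,535,.018); e,d=f(55,85,.018),f(83,560,.018); g,h=f(692,160,.018),f(710,335,.018)
for n,p,q in(("R",a,b),("L",e,d),("E",g,h)):
    w=p-q; print(n,p.round(4),q.round(4),np.linalg.norm(w).round(4),np.degrees(np.arctan2(w[1],w[0])).round(2))
for n,k in(("top",c),("scene",s)):
    P=cloud(k);hsv=cv2.cvtColor(k["color"],cv2.COLOR_RGB2HSV)
    # board top: points in x,y window with low sat dark
    x,y,z=P[...,0],P[...,1],P[...,2]
    m=(x>.36)&(x<.61)&(y>-.06)&(y<.08)&(z>.032)&(z<.09)&(hsv[...,2]<150)&(abs(z-(.040+(x-.38)*.155))<.02)
    m=cv2.morphologyEx(m.astype(np.uint8),cv2.MORPH_OPEN,np.ones((5,5)))>0
    p=P[m]; A=np.c_[p[:,:2],np.ones(len(p))]; co=np.linalg.lstsq(A,p[:,2],rcond=None)[0]
    r=abs(A@co-p[:,2])<.004; co=np.linalg.lstsq(A[r],p[r,2],rcond=None)[0]
    print(n,"board plane",co.round(4),len(p),cv2.minAreaRect(p[:,:2].astype(np.float32)),cv2.boxPoints(cv2.minAreaRect(p[:,:2].astype(np.float32))).round(4).tolist(),p[:,2].max())
    bl=(hsv[...,2]<70)
    for nm,w in(("grip",(y<-.12)&(y>-.16)&(z>.143)),("bar",(y>-.105)&(y<-.08)&(z>.112)&(z<.14))):
        p=P[(x>.44)&(x<.5)&w&(z<.16)]; print(nm,len(p),p.mean(0).round(4),cv2.minAreaRect(p[:,:2].astype(np.float32)))
E
```

```text
R [ 0.5819 -0.0243  0.018 ] [ 0.3394 -0.0476  0.018 ] 0.2436 5.49
L [0.5684 0.1032 0.018 ] [0.3289 0.0806 0.018 ] 0.2405 5.4
E [ 0.5238 -0.2202  0.018 ] [ 0.4351 -0.2275  0.018 ] 0.089 4.69
top board plane [ 0.1429  0.0351 -0.0106] 2132 ((0.46001720428466797, 0.010002516210079193), (0.13451756536960602, 0.2021108716726303), 86.96434020996094) [[0.3555000126361847, -0.05180000141263008], [0.5573999881744385, -0.0625], [0.5644999742507935, 0.07180000096559525], [0.3626999855041504, 0.08250000327825546]] 0.074276578279042
grip 59 [ 0.4703 -0.1325  0.148 ] ((0.4707612693309784, -0.1322685182094574), (0.022469215095043182, 0.015949444845318794), 10.602910995483398)
bar 73 [ 0.4663 -0.0929  0.1315] ((0.4668255150318146, -0.09238575398921967), (0.028355635702610016, 0.015386402606964111), 1.3290635347366333)
scene board plane [ 0.1401  0.0474 -0.0121] 2258 ((0.46445703506469727, 0.009315621107816696), (0.13308586180210114, 0.21156780421733856), 87.64766693115234) [[0.35600000619888306, -0.052799999713897705], [0.5673999786376953, -0.061500001698732376], [0.5728999972343445, 0.07150000333786011], [0.36149999499320984, 0.08009999990463257]] 0.07199808328660784
grip 53 [ 0.4693 -0.1333  0.1468] ((0.46970975399017334, -0.1327516734600067), (0.023183833807706833, 0.014231499284505844), 5.3534770011901855)
bar 107 [ 0.4642 -0.0948  0.1268] ((0.4661429822444916, -0.09381508827209473), (0.03031877987086773, 0.015086762607097626), 6.14127254486084)
```

```bash
cat >> h.py <<'E'
G=np.array([.4693,-.1206]); th=np.radians(5.4)
jx=np.array([-np.sin(th),np.cos(th)]); jy=np.array([-np.cos(th),-np.sin(th)])
def injig(p): d=np.asarray(p)[:2]-G; return np.round(np.array([d@jx,d@jy])*1000,1)  # relative to grip point
def goto(o,ju,jv,z):  # mm rel. grip point; needed turn(deg about tool z) and tool shift after the turn
    from scipy.spatial.transform import Rotation as R
    q=np.asarray(o["eef_rot"]);M=R.from_quat(np.r_[q[1:],q[0]]).as_matrix()
    T=np.c_[np.r_[jy,0],np.r_[jx,0],[0,0,-1.]]
    t=np.r_[G+(ju*jx+jv*jy)/1000,z]-o["eef_pos"]
    print("t",round(o["time_s"],2),"turn",np.degrees(R.from_matrix(M.T@T).as_rotvec()).round(2),"shift",(T.T@t*1000).round(1),"F",o["wrist_force"].round(1),"open",round(o["opening"],3),"gf",round(o["grasp_force"],1),"tcp jig",injig(o["eef_pos"]),round(o["eef_pos"][2],4))
E
python3 - <<'E'
from h import *
from bench import ctrl
c=np.load("top0.npz")
f=lambda u,v,h:cast(c,210+(u+.5)/5.6-.5,160+(v+.5)/5.6-.5,h)
for n,u,v,h in(("brd far L",86,85,.072),("brd far R",236,78,.072),("brd near L",108,512,.042),("near R",280,508,.042),("fence face near",104,512,.045),("stop",200,520,.034),("pad face",282,285,.04),("sleeve mouth",318,278,.04),("orange L",380,230,.085),("orange R",570,200,.085),("bar end",657,250,.035)):
    print(n,injig(f(u,v,h)))
P=cloud(c);x,y,z=P[...,0],P[...,1],P[...,2]
m=(x>.3)&(x<.75)&(y>-.4)&(y<.7)&(z>.09); print("tall things",z[m].max(), P[m][z[m].argmax()])
goto(ctrl.get_obs(),20,-77,.1)
E
```

```text
brd far L [ 183.8 -102.1]
brd far R [111.3 -97.5]
brd near L [193.6 100.8]
near R [111.3 107.8]
fence face near [194.7 100.9]
stop [151.6 108.8]
pad face [ 1.024e+02 -1.000e-01]
sleeve mouth [84.6 -1.7]
orange L [ 47.  -12.9]
orange R [-42.8 -17.4]
bar end [-81.5   1.8]
tall things 0.171027228744852 [ 0.54859973 -0.39897558  0.17102723]
t 0.1 turn [ -0.09  -0.04 -20.92] shift [-327.9 -680.9  130.5] F [-0.6 -0.4  0. ] open 1.004 gf 0.0 tcp jig [700.9 250.9] 0.2305
```

Request:
send_rows(motion=[[0, 0, -7, 0, 0, 0, 1], [0, 0, -7, 0, 0, 0, 1], [0, 0, -6.9, 0, 0, 0, 1], [0, 0, 0, -26, -40, 0, 1], [0, 0, 0, -26, -40, 0, 1], [0, 0, 0, -26, -40, 0, 1], [0, 0, 0, -26, -40, 0, 1], [0, 0, 0, -26, -40, 0, 1], [0, 0, 0, -26, -40, 0, 1], [0, 0, 0, -26, -40, 0, 1]])

```text
time_s: 1.1
eef_pos: [0.3619, 0.2907, 0.2311]
eef_rot: [-0.0, -0.047, 0.999, 0.0]
wrist_force: [1.5, 1.0, -0.6]
opening: 0.003
grasp_force: 0.0
```

```bash
python3 -c "
from h import *
from bench import ctrl
goto(ctrl.get_obs(),148,-77,.085)"
```

```text
t 1.1 turn [ 0.   -0.01 -0.  ] shift [-145.3 -271.5  146.1] F [ 1.5  1.  -0.6] open 0.003 gf 0.0 tcp jig [419.5  68.3] 0.2311
```

Request:
send_rows(motion=[[0, 0, 0, -20, -40, 0, 1], [0, 0, 0, -20, -40, 0, 1], [0, 0, 0, -20, -40, 0, 1], [0, 0, 0, -20, -40, 0, 1], [0, 0, 0, -20, -40, 20, 1], [0, 0, 0, -20, -40, 20, 1], [0, 0, 0, -20, -30, 26, 1], [0, 0, 0, -5, -1.5, 30, 1], [0, 0, 0, 0, 0, 30, 1], [0, 0, 0, 0, 0, 20, 1]])

```text
time_s: 2.1
eef_pos: [0.5297, 0.0353, 0.0825]
eef_rot: [-0.002, -0.046, 0.999, 0.0]
wrist_force: [0.2, 0.9, 0.0]
opening: 0.001
grasp_force: 0.0
```

```bash
python3 - <<'E'
from h import *
from bench import ctrl
goto(ctrl.get_obs(),148,-77,.068)
c=ctrl.camera("scene"); cv2.imwrite("pics/s1.png",cv2.resize(c["color"][110:250,190:350,::-1],None,fx=4,fy=4,interpolation=cv2.INTER_CUBIC))
E
```

```text
t 2.1 turn [ 0.05 -0.2  -0.08] shift [-2.2 -1.6 14.5] F [0.2 0.9 0. ] open 0.001 gf 0.0 tcp jig [149.6 -74.8] 0.0825
```

View pics/s1.png

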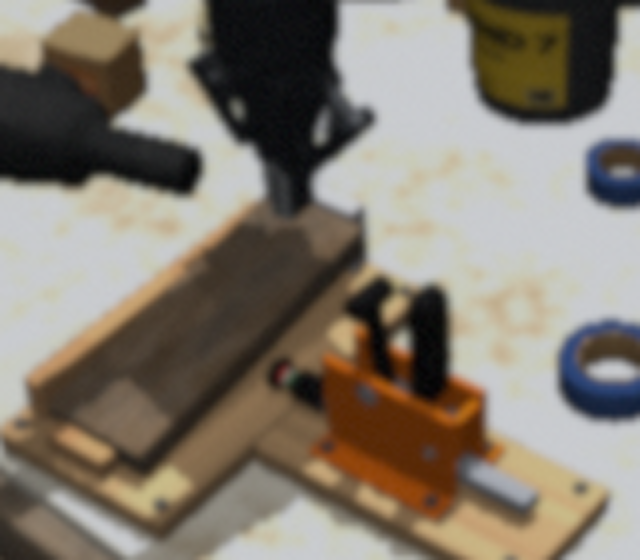

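The shut fingers (288,205) stand over the middle of the raised end, so I'll press slowly.

Request:
send_rows(motion=[[0, 0, 0, -1, -1, 10, 1], [0, 0, 0, 0, 0, 3, 1], [0, 0, 0, 0, 0, 3, 1], [0, 0, 0, 0, 0, 3, 1], [0, 0, 0, 0, 0, 3, 1], [0, 0, 0, 0, 0, 3, 1], [0, 0, 0, 0, 0, 3, 1], [0, 0, 0, 0, 0, 3, 1], [0, 0, 0, 0, 0, 3, 1], [0, 0, 0, 0, 0, 3, 1]])

```text
time_s: 3.15
eef_pos: [0.5321, 0.0348, 0.048]
eef_rot: [-0.0, -0.047, 0.999, 0.0]
wrist_force: [0.1, 0.9, -1.4]
opening: -0.001
grasp_force: 0.0
```

```bash
python3 -c "
from h import *
from bench import ctrl
goto(ctrl.get_obs(),148,-77,.039)"
```

```text
t 3.15 turn [ 0.   -0.01 -0.02] shift [ 0.2 -0.8  9. ] F [ 0.1  0.9 -1.4] open -0.001 gf 0.0 tcp jig [148.8 -77.2] 0.048
```

Request:
send_rows(motion=[[0, 0, 0, 0, 0, 2, 1], [0, 0, 0, 0, 0, 2, 1], [0, 0, 0, 0, 0, 2, 1], [0, 0, 0, 0, 0, 1, 1], [0, 0, 0, 0, 0, 1, 1], [0, 0, 0, 0, 0, 1, 1], [0, 0, 0, 0, 0, 0.5, 1], [0, 0, 0, 0, 0, 0, 1], [0, 0, 0, 0, 0, 0, 1], [0, 0, 0, 0, 0, 0, 1]])

```text
time_s: 4.15
eef_pos: [0.5323, 0.0348, 0.04]
eef_rot: [-0.0, -0.047, 0.999, -0.0]
wrist_force: [-5.2, 0.4, 12.0]
opening: 0.005
grasp_force: 5.9
```

```bash
python3 - <<'E'
from h import *
from bench import ctrl
goto(ctrl.get_obs(),148,-77,.039)
c=ctrl.camera("scene"); cv2.imwrite("pics/s2.png",cv2.resize(c["color"][110:250,190:350,::-1],None,fx=4,fy=4,interpolation=cv2.INTER_CUBIC))
E
```

```text
t 4.15 turn [-0.01 -0.01  0.  ] shift [ 0.3 -0.7  1. ] F [-5.2  0.4 12. ] open 0.005 gf 5.9 tcp jig [148.7 -77.3] 0.04
```

View pics/s2.png

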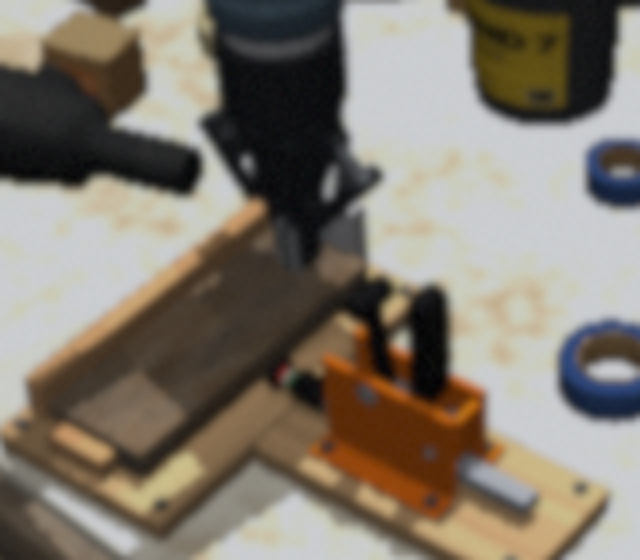

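The board looks flat, with TCP z at 40 mm and 12 N. I'll push about 1 mm more, then lift clear, open the gripper and check.

Request:
send_rows(motion=[[0, 0, 0, 0, 0, 0.7, 1], [0, 0, 0, 0, 0, 0.5, 1], [0, 0, 0, 0, 0, 0, 1], [0, 0, 0, 0, 0, -10, 1], [0, 0, 0, 0, 0, -35, 1], [0, 0, 0, 0, 0, -40, 1], [0, 0, 0, 0, 0, -40, -1], [0, 0, 0, 0, 0, -25, -1], [0, 0, 0, 20, -35, 0, -1], [0, 0, 0, 20, -35, 0, -1]])

```text
time_s: 5.2
eef_pos: [0.4995, -0.039, 0.1892]
eef_rot: [0.002, -0.048, 0.999, -0.001]
wrist_force: [0.4, 0.1, -0.5]
opening: 0.681
grasp_force: 0.0
```

```bash
python3 - <<'E'
from h import *
from bench import ctrl
goto(ctrl.get_obs(),0,0,.19)
for n in("scene","top"):
    c=ctrl.camera(n);P=cloud(c);x,y,z=P[...,0],P[...,1],P[...,2]
    d=P[...,:2]-G;u=d@jx;v=d@jy
    for v0 in(-.095,-.08,-.06,-.03,0,.03,.06,.09):
        m=(u>.12)&(u<.17)&(abs(v-v0)<.006)&(z<.1);print(n,v0,m.sum(),np.round(np.median(z[m]),4) if m.sum() else 0)
c=ctrl.camera("wrist");cv2.imwrite("pics/w1.png",c["color"][:,:,::-1]);print(c["mtx"].tolist(),c["hand_eye"].round(4).tolist())
E
```

```text
t 5.2 turn [-0.08  0.18  0.16] shift [ 37.8 -78.4  -0.8] F [ 0.4  0.1 -0.5] open 0.681 gf 0.0 tcp jig [ 78.4 -37.8] 0.1892
scene -0.095 66 0.0386
scene -0.08 90 0.0375
scene -0.06 107 0.0367
scene -0.03 111 0.0368
scene 0 142 0.0352
scene 0.03 191 -0.4145
scene 0.06 119 0.0367
scene 0.09 130 0.0369
top -0.095 0 0
top -0.08 0 0
top -0.06 19 0.0398
top -0.03 49 0.0408
top 0 75 0.0397
top 0.03 83 0.0403
top 0.06 81 0.0408
top 0.09 80 0.0406
[[309.70691628693146, 0.0, 318.0503826375411], [0.0, 309.70691628693146, 196.54327093422702], [0.0, 0.0, 1.0]] [[0.0001, -0.9638, -0.2665, 0.0684], [1.0, 0.0002, -0.0006, 0.0004], [0.0007, -0.2665, 0.9638, -0.1426], [0.0, 0.0, 0.0, 1.0]]
```

View pics/w1.png

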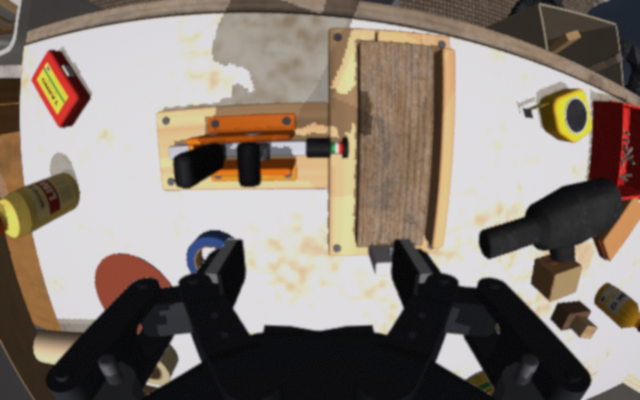

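The board is flat: its top is at 40 mm along its whole length. The wrist view shows crossbar (250,165), back grip (197,165) and bands at (337,147). Next I move over the grip point.

Request:
send_rows(motion=[[0, 0, 0, 15, -30, 0, -1], [0, 0, 0, 14, -30, 0, -1], [0, 0, 0, 7, -15, 0, -1], [0, 0, 0, 0, -1, 0, -1], [0, 0, 0, 0, 0, 0, -1], [0, 0, 0, 0, 0, 15, -1], [0, 0, 0, 0, 0, 0, -1], [0, 0, 0, 0, 0, 0, -1], [0, 0, 0, 0, 0, 0, -1], [0, 0, 0, 0, 0, 0, -1]])

```text
time_s: 6.35
eef_pos: [0.4707, -0.1175, 0.1732]
eef_rot: [0.0, -0.047, 0.999, -0.0]
wrist_force: [0.7, -0.2, 0.2]
opening: 1.002
grasp_force: 0.0
```

```bash
python3 - <<'E'
from h import *
from bench import ctrl
o=ctrl.get_obs()
goto(o,0,0,.103)
c=ctrl.camera("wrist");cv2.imwrite("pics/w2.png",c["color"][:,:,::-1])
E
```

```text
t 6.35 turn [-0.03  0.05  0.02] shift [ 1.7 -2.9 70.2] F [ 0.7 -0.2  0.2] open 1.002 gf 0.0 tcp jig [ 2.9 -1.7] 0.1732
```

View pics/w2.png

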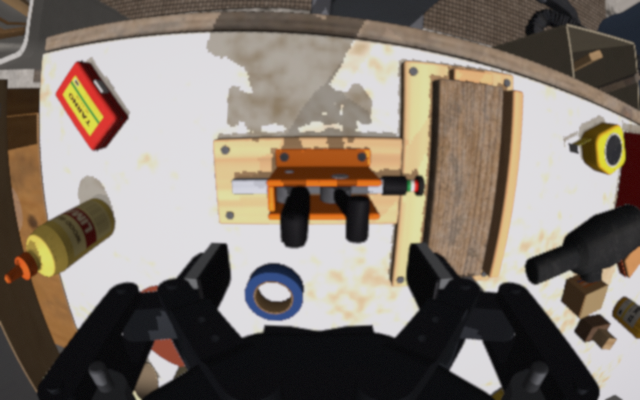

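Back grip outer face at column 282 and crossbar outer face at 370, against a hand centre of 318. That matches the computed 2.9 mm offset, so I descend.

Request:
send_rows(motion=[[0, 0, 0, 1.7, -2.9, 0, -1], [0, 0, 0, 0, 0, 10, -1], [0, 0, 0, 0, 0, 15, -1], [0, 0, 0, 0, 0, 15, -1], [0, 0, 0, 0, 0, 15, -1], [0, 0, 0, 0, 0, 10, -1], [0, 0, 0, 0, 0, 5, -1], [0, 0, 0, 0, 0, 0, -1], [0, 0, 0, 0, 0, 0, -1], [0, 0, 0, 0, 0, 0, -1]])

```text
time_s: 7.4
eef_pos: [0.4693, -0.121, 0.1033]
eef_rot: [0.001, -0.047, 0.999, -0.0]
wrist_force: [0.2, -0.0, -0.8]
opening: 0.996
grasp_force: 0.0
```

```bash
cat > look.py <<'E'
import sys
from h import *
from bench import ctrl
o=ctrl.get_obs(); goto(o,0,0,.103)
c=ctrl.camera("wrist"); np.savez("w_%s.npz"%sys.argv[1],R=o["eef_rot"],p=o["eef_pos"],**c)
K=c["mtx"];E=c["hand_eye"]
from scipy.spatial.transform import Rotation as R
q=o["eef_rot"];M=R.from_quat(np.r_[q[1:],q[0]]).as_matrix()
# resample strip along the stem axis (z=.03+.006 up), jig y 0..: columns = jig x rel. grip pt, 5 px per mm
us=np.arange(60,135,.2); vs=np.arange(-12,14,.2)
U,V=np.meshgrid(us,vs)
W=np.dstack([G[0]+(U*jx[0]+V*jy[0])/1e3,G[1]+(U*jx[1]+V*jy[1])/1e3,np.full(U.shape,.034)])
T=(W-o["eef_pos"])@M; C=(T-E[:3,3])@E[:3,:3]
t=np.arctan2(np.hypot(C[...,0],C[...,1]),C[...,2]);s=K[0,0]*t/np.hypot(C[...,0],C[...,1])
mx=(K[0,2]+s*C[...,0]).astype(np.float32);my=(K[1,2]+s*C[...,1]).astype(np.float32)
im=cv2.remap(c["color"],mx,my,cv2.INTER_CUBIC); 
cv2.imwrite("pics/st_%s.png"%sys.argv[1],cv2.resize(im[:,:,::-1],None,fx=2,fy=2))
a=im.astype(int); r,g,b=a[...,0],a[...,1],a[...,2]
for n,m in(("red",(r-np.maximum(g,b)>45)),("green",(g-r>20)&(g-b>10))):
    m=m&(us<118)[None]
    k=m.sum(0); w=np.where(k>=8)[0]; print(n,(us[w[0]].round(1),us[w[-1]].round(1),len(w)/5,k.max()) if len(w) else None)
row=slice(55,75)
k=np.median(a[row],axis=0); print([ (us[i].round(0),*k[i].astype(int)) for i in range(100,375,5)])
E
python3 look.py a
```

```text
t 7.4 turn [-0.04  0.06 -0.01] shift [-0.   0.4  0.3] F [ 0.2 -0.  -0.8] open 0.996 gf 0.0 tcp jig [-0.4  0. ] 0.1033
red (np.float64(60.0), np.float64(101.0), 14.4, np.int64(67))
green (np.float64(88.0), np.float64(93.0), 5.2, np.int64(56))
[(np.float64(80.0), np.int64(34), np.int64(33), np.int64(36)), (np.float64(81.0), np.int64(33), np.int64(32), np.int64(35)), (np.float64(82.0), np.int64(34), np.int64(32), np.int64(36)), (np.float64(83.0), np.int64(33), np.int64(31), np.int64(34)), (np.float64(84.0), np.int64(31), np.int64(31), np.int64(34)), (np.float64(85.0), np.int64(32), np.int64(31), np.int64(35)), (np.float64(86.0), np.int64(32), np.int64(32), np.int64(33)), (np.float64(87.0), np.int64(32), np.int64(31), np.int64(34)), (np.float64(88.0), np.int64(32), np.int64(47), np.int64(37)), (np.float64(89.0), np.int64(37), np.int64(97), np.int64(53)), (np.float64(90.0), np.int64(46), np.int64(145), np.int64(75)), (np.float64(91.0), np.int64(67), np.int64(168), np.int64(91)), (np.float64(92.0), np.int64(133), np.int64(194), np.int64(145)), (np.float64(93.0), np.int64(220), np.int64(227
[... 1958 characters left out ...]
t64(151), np.int64(125), np.int64(102)), (np.float64(125.0), np.int64(161), np.int64(132), np.int64(108)), (np.float64(126.0), np.int64(169), np.int64(139), np.int64(111)), (np.float64(127.0), np.int64(172), np.int64(141), np.int64(114)), (np.float64(128.0), np.int64(172), np.int64(142), np.int64(114)), (np.float64(129.0), np.int64(172), np.int64(142), np.int64(114)), (np.float64(130.0), np.int64(168), np.int64(139), np.int64(112)), (np.float64(131.0), np.int64(157), np.int64(130), np.int64(106)), (np.float64(132.0), np.int64(148), np.int64(122), np.int64(101)), (np.float64(133.0), np.int64(152), np.int64(126), np.int64(105)), (np.float64(134.0), np.int64(168), np.int64(140), np.int64(116))]
```

View pics/st_a.png

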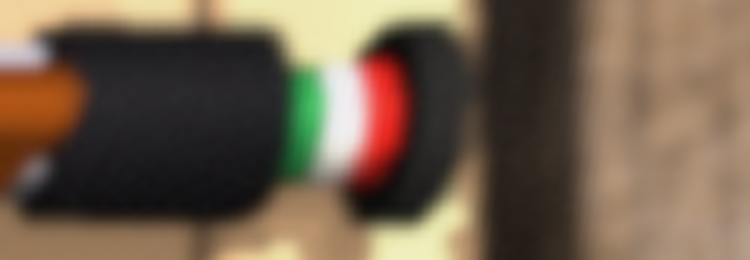

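The strip shows sleeve mouth at x≈88.7, green/white/red from 88.7 to 100.4 and pad front near 106, so all the bands are out. First squeeze next.

Request:
send_rows(motion=[[0, 0, 0, 0, 0, 0, 1], [0, 0, 0, 0, 0, 0, 1], [0, 0, 0, 0, 0, 0, 1], [0, 0, 0, 0, 0, 0, 1], [0, 0, 0, 0, 0, 0, 1], [0, 0, 0, 0, 0, 0, 1], [0, 0, 0, 0, 0, 0, 1], [0, 0, 0, 0, 0, 0, 1], [0, 0, 0, 0, 0, 0, 1], [0, 0, 0, 0, 0, 0, 1]])

```text
time_s: 8.45
eef_pos: [0.4689, -0.1213, 0.1032]
eef_rot: [0.0, -0.047, 0.999, -0.0]
wrist_force: [-2.2, -0.0, 4.9]
opening: 0.436
grasp_force: 61.0
```

```bash
python3 - <<'E'
s=open("look.py").read()
i=s.index("for n,m in((")
s=s[:i]+'''k=cv2.GaussianBlur(np.median(a[45:75],axis=0)[None].astype(np.float32),(5,1),0)[0]
r,g,b=k.T
mx_=k.max(1); n=(us<120)
red=n&(r-np.maximum(g,b)>50)&(us>86); re=us[red].max() if red.any() else np.nan
st=np.where((mx_>90)&(us<re)&(us>84))[0]
gr=(g-r>20)&(g-b>10)&n; wh=n&(k.min(1)>140)&(us<re)
print("stem from",us[st[0]].round(1),"to",re.round(1),"vis",(re-us[st[0]]).round(1),"green mm",gr.sum()/5,"white",wh.sum()/5,"red",red.sum()/5)
bd=np.where((r>90)&(us>re+8))[0]; print("board edge",us[bd[0]].round(1) if len(bd) else None)
'''
open("look.py","w").write(s)
E
python3 look.py b
```

```text
t 8.45 turn [-0.05  0.01 -0.02] shift [-0.4  0.7  0.2] F [-2.2 -0.   4.9] open 0.436 gf 61.0 tcp jig [-0.7  0.4] 0.1032
stem from 93.4 to 105.2 vis 11.8 green mm 4.8 white 5.6 red 5.0
board edge 117.6
```

Request:
send_rows(motion=[[0, 0, 0, 0, 0, 0, -1], [0, 0, 0, 0, 0, 0, -1], [0, 0, 0, 0, 0, 0, -1], [0, 0, 0, 0, 0, 0, -1], [0, 0, 0, 0, 0, 0, -1], [0, 0, 0, 0, 0, 0, 1], [0, 0, 0, 0, 0, 0, 1], [0, 0, 0, 0, 0, 0, 1], [0, 0, 0, 0, 0, 0, 1], [0, 0, 0, 0, 0, 0, 1]])

```text
time_s: 9.5
eef_pos: [0.4689, -0.1213, 0.1031]
eef_rot: [0.0, -0.047, 0.999, -0.0]
wrist_force: [-1.5, -1.2, 5.0]
opening: 0.433
grasp_force: 61.3
```

```bash
python3 look.py c
```

```text
t 9.5 turn [-0.05  0.   -0.02] shift [-0.5  0.7  0.1] F [-1.5 -1.2  5. ] open 0.433 gf 61.3 tcp jig [-0.7  0.5] 0.1031
stem from 97.8 to 109.8 vis 12.0 green mm 4.6 white 10.4 red 5.0
board edge 117.8
```

Each full squeeze advances about 4.5 mm and the pad is still running free.

Request:
send_rows(motion=[[0, 0, 0, 0, 0, 0, -1], [0, 0, 0, 0, 0, 0, -1], [0, 0, 0, 0, 0, 0, -1], [0, 0, 0, 0, 0, 0, -1], [0, 0, 0, 0, 0, 0, -1], [0, 0, 0, 0, 0, 0, 1], [0, 0, 0, 0, 0, 0, 1], [0, 0, 0, 0, 0, 0, 1], [0, 0, 0, 0, 0, 0, 1], [0, 0, 0, 0, 0, 0, 1]])

```text
time_s: 10.55
eef_pos: [0.4689, -0.1213, 0.1031]
eef_rot: [0.0, -0.047, 0.999, -0.0]
wrist_force: [-2.2, -1.5, 5.1]
opening: 0.438
grasp_force: 61.3
```

```bash
python3 look.py d
```

```text
t 10.55 turn [-0.04 -0.   -0.02] shift [-0.5  0.7  0.1] F [-2.2 -1.5  5.1] open 0.438 gf 61.3 tcp jig [-0.7  0.5] 0.1031
stem from 102.2 to 113.0 vis 10.8 green mm 3.6 white 14.6 red 4.8
board edge 121.0
```

Request:
send_rows(motion=[[0, 0, 0, 0, 0, 0, -1], [0, 0, 0, 0, 0, 0, -1], [0, 0, 0, 0, 0, 0, -1], [0, 0, 0, 0, 0, 0, -1], [0, 0, 0, 0, 0, 0, -1], [0, 0, 0, 0, 0, 0, 1], [0, 0, 0, 0, 0, 0, 1], [0, 0, 0, 0, 0, 0, 1], [0, 0, 0, 0, 0, 0, 1], [0, 0, 0, 0, 0, 0, 1]])

```text
time_s: 11.6
eef_pos: [0.4689, -0.1213, 0.1031]
eef_rot: [0.0, -0.047, 0.999, -0.0]
wrist_force: [-2.4, -2.3, 5.3]
opening: 0.438
grasp_force: 61.4
```

```bash
sed -i 's/(us>re+8)/(us>re+3.5)/' look.py; python3 look.py e
```

```text
t 11.6 turn [-0.04 -0.   -0.02] shift [-0.5  0.6  0.1] F [-2.4 -2.3  5.3] open 0.438 gf 61.4 tcp jig [-0.6  0.5] 0.1031
stem from 106.4 to 117.4 vis 11.0 green mm 3.6 white 19.0 red 5.0
board edge 124.2
```

Request:
send_rows(motion=[[0, 0, 0, 0, 0, 0, -1], [0, 0, 0, 0, 0, 0, -1], [0, 0, 0, 0, 0, 0, -1], [0, 0, 0, 0, 0, 0, -1], [0, 0, 0, 0, 0, 0, -1], [0, 0, 0, 0, 0, 0, 1], [0, 0, 0, 0, 0, 0, 1], [0, 0, 0, 0, 0, 0, 1], [0, 0, 0, 0, 0, 0, 1], [0, 0, 0, 0, 0, 0, 1]])

```text
time_s: 12.65
eef_pos: [0.4689, -0.1213, 0.1031]
eef_rot: [0.0, -0.047, 0.999, -0.0]
wrist_force: [-1.4, -1.5, 5.6]
opening: 0.437
grasp_force: 61.4
```

```bash
python3 look.py f
```

```text
t 12.65 turn [-0.04 -0.   -0.02] shift [-0.5  0.6  0.1] F [-1.4 -1.5  5.6] open 0.437 gf 61.4 tcp jig [-0.6  0.5] 0.1031
stem from 84.0 to 118.8 vis 34.8 green mm 0.0 white 22.2 red 5.0
board edge 125.8
```

View pics/st_f.png

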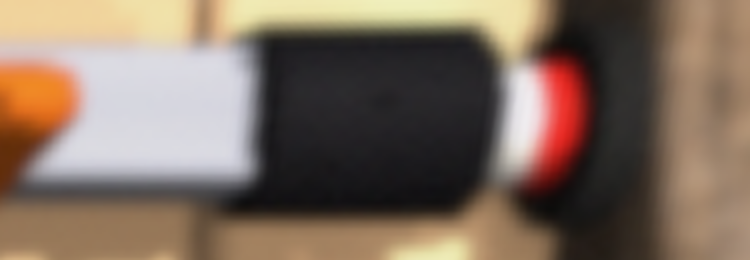

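```bash
python3 - <<'E'
import cv2,numpy as np
for n in "bcdef":
    im=cv2.imread(f"pics/st_{n}.png")[90:150,:,::-1].astype(int); k=np.median(im,0); us=60+np.arange(k.shape[0])/10
    print(n,[(round(us[i],1),*k[i].astype(int)) for i in range(*( (480,600,5) if n in "ef" else (0,1,1)))])
    re=us[(k[:,0]-k[:,1:].max(1)>50)&(us>90)].max()
    j=np.where((k.max(1)<60)&(us<re-5))[0][-1]; print("sleeve mouth",us[j],"red end",re,"vis",re-us[j])
E
```

```text
b [(np.float64(60.0), np.int64(158), np.int64(76), np.int64(19))]
sleeve mouth 92.7 red end 105.3 vis 12.599999999999994
c [(np.float64(60.0), np.int64(159), np.int64(75), np.int64(18))]
sleeve mouth 97.2 red end 109.8 vis 12.599999999999994
d [(np.float64(60.0), np.int64(160), np.int64(75), np.int64(19))]
sleeve mouth 101.5 red end 113.1 vis 11.599999999999994
e [(np.float64(108.0), np.int64(95), np.int64(172), np.int64(115)), (np.float64(108.5), np.int64(136), np.int64(195), np.int64(149)), (np.float64(109.0), np.int64(178), np.int64(213), np.int64(187)), (np.float64(109.5), np.int64(214), np.int64(226), np.int64(216)), (np.float64(110.0), np.int64(228), np.int64(233), np.int64(231)), (np.float64(110.5), np.int64(236), np.int64(235), np.int64(236)), (np.float64(111.0), np.int64(239), np.int64(236), np.int64(239)), (np.float64(111.5), np.int64(239), np.int64(233), np.int64(234)), (np.float64(112.0), np.int64(239), np.int64(220), np.int64(223)), (np.float64(112.5), np.int64(239), np.int64(194), np.int64(198)), (np.float64(113.0), np.int64(239), np.int64(159), np.int64(162)), (np.floa
[... 1786 characters left out ...]
50)), (np.float64(115.0), np.int64(239), np.int64(111), np.int64(110)), (np.float64(115.5), np.int64(239), np.int64(78), np.int64(75)), (np.float64(116.0), np.int64(237), np.int64(57), np.int64(52)), (np.float64(116.5), np.int64(232), np.int64(45), np.int64(39)), (np.float64(117.0), np.int64(217), np.int64(39), np.int64(33)), (np.float64(117.5), np.int64(188), np.int64(34), np.int64(28)), (np.float64(118.0), np.int64(147), np.int64(27), np.int64(23)), (np.float64(118.5), np.int64(104), np.int64(22), np.int64(21)), (np.float64(119.0), np.int64(65), np.int64(21), np.int64(20)), (np.float64(119.5), np.int64(41), np.int64(24), np.int64(23))]
sleeve mouth 109.2 red end 118.9 vis 9.700000000000003
```

The pad has stopped and the board is at the fence. From edge shifts the spring is about 3.4–3.6 mm, so the green is all but gone, and white and red are still out. That leaves little margin. I'll add one partial stroke, releasing about 70% and then squeezing fully, to take the green wholly in.

Request:
send_rows(motion=[[0, 0, 0, 0, 0, 0, -0.38], [0, 0, 0, 0, 0, 0, -0.38], [0, 0, 0, 0, 0, 0, -0.38], [0, 0, 0, 0, 0, 0, -0.38], [0, 0, 0, 0, 0, 0, -0.38], [0, 0, 0, 0, 0, 0, 1], [0, 0, 0, 0, 0, 0, 1], [0, 0, 0, 0, 0, 0, 1], [0, 0, 0, 0, 0, 0, 1], [0, 0, 0, 0, 0, 0, 1]])

```text
time_s: 13.7
eef_pos: [0.4692, -0.1213, 0.1033]
eef_rot: [0.0, -0.047, 0.999, -0.0]
wrist_force: [-3.1, -0.8, 6.2]
opening: 0.433
grasp_force: 60.8
```

```bash
python3 look.py g; python3 - <<'E'
import cv2,numpy as np
for n in "fg":
    k=np.median(cv2.imread(f"pics/st_{n}.png")[90:150,:,::-1].astype(int),0); us=60+np.arange(k.shape[0])/10
    w=us>100
    red=us[w&(k[:,0]-k[:,1:].max(1)>50)]; hi=us[w&(k[:,0]>135)&(us<122)]
    wh=us[w&(k.min(1)>135)&(us<122)]
    print(n,"bright stem",hi.min(),hi.max(),hi.max()-hi.min(),"white",wh.min() if len(wh) else None,wh.max() if len(wh) else None)
from h import *
from bench import ctrl
for cn in("top","scene"):
    c=ctrl.camera(cn);P=cloud(c);d=(P[...,:2]-G)*1000;u=d@jx;v=d@jy;z=P[...,2]
    for v0 in(-60,0,60,90):
        m=(abs(v-v0)<8)&(u>100)&(u<240); 
        b=m&(abs(z-.040)<.004); print(cn,v0,b.sum(), np.percentile(u[b],[2,98]).round(1) if b.sum() else 0, np.median(z[b]).round(4) if b.sum() else 0)
E
```

```text
t 13.7 turn [-0.04  0.05 -0.03] shift [-0.1  0.7  0.3] F [-3.1 -0.8  6.2] open 0.433 gf 60.8 tcp jig [-0.7  0.1] 0.1033
stem from 84.0 to 118.8 vis 34.8 green mm 0.0 white 22.2 red 5.0
board edge 125.8
f bright stem 110.3 118.1 7.799999999999997 white 110.3 114.6
g bright stem 111.0 118.1 7.099999999999994 white 111.0 114.6
top -60 50 [123.1 148.3] 0.0398
top 0 143 [102.5 179.4] 0.0395
top 60 0 0 0
top 90 0 0 0
scene -60 125 [123.5 198.4] 0.0386
scene 0 158 [103. 197.] 0.0385
scene 60 155 [122.8 197.4] 0.0387
scene 90 163 [124.1 196.8] 0.0387
```

View pics/st_g.png

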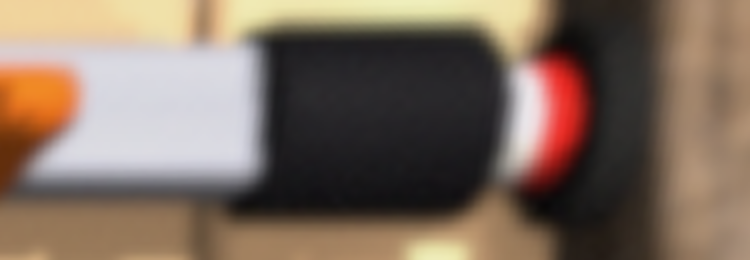

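The pad did not move, so the board is hard against the fence, and its edge lies at 123–124 mm all along. The sleeve went in another 0.7 mm, for a spring of about 4.2 mm. Green is gone, red is wholly out, and the trigger is held fully squeezed (opening 0.433, 61 N).

```bash
python3 -c "
from bench import ctrl
print(ctrl.hand_in())"
```

```text
the job is handed in; nothing more can be done
None
```

I handed the job in: the board lies flat against the fence, the green band is in the sleeve, the red is wholly out, and the trigger is held fully squeezed, though the last stroke was a part release (about 70%) to gain margin.

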